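# Fit the ring cradle on the touch mixer and hold a flask pressed into it

### The arm

A 6-joint arm with a two-finger parallel gripper is mounted at the origin on the work surface. World frame = base frame: x ahead of the robot, y to its left, z up, the work surface at z = 0. Lengths are in m, angles in rad, forces in N, time in s.
With the tool pointing down it reaches from about 0.25 to 0.8 m from the base axis. Payload 3.9 kg.
Tool frame: the origin (TCP) lies at the very end of the fingers, on their centre line; the grasp point (between the pads) lies 19 mm behind it (pinch_z is the z of the grasp point in the tool frame, in m); z points along the fingers, y is the line along which they close (so a half turn about z gives the same grasp; the last joint's range is limited). The gripper opens to 85 mm and grips with 20 to 120 N. Pads are 22 mm wide; open, the fingers measure 114 mm over their backs; the gripper's body (76 mm by 85 mm) begins 54 mm behind the grasp point. The pads swing forward as they close: fully open they stand 13 mm farther back than shut.
Start: joints at [-1.181, 0.26, -0.138, 1.173, 0, 1.571], TCP at [0.199, -0.486, 0.195] pointing down, gripper open.
Joint ranges: [-2.78, 2.78], [-0.83, 1.72], [-1.28, 1.37], [-1.9, 2.12], [-1.57, 1.48], [-3.14, 3.14]. Speed limits (rad/s): [2.57, 2.57, 3.14, 3.14, 3.14, 3.14].

### API

Orientations are given as [roll, pitch, yaw] about the fixed x, y, z axes, in that order (R = Rz(yaw) Ry(pitch) Rx(roll)).
In Python, from cell import * gives the robot as it stands.
- The arm moves only by the shell command python3 -m handwheel 'ROWS' [FORCE]. ROWS is JSON, a list of rows, each an object with "xyz": the shift along the tool's x, y, z in mm, a list of three; "turn": the turn about the tool's z in degrees; "gripper": the finger opening in mm, from 0 to 85.4. A call has 1 to 10 rows; each row is the pose to reach, as a shift and turn from the pose commanded when the call began, along the tool's axes at that moment; what a row does not reach only later rows make up. A row lasts 1/10 s, in which the tool goes at most 50 mm and 8.59 degrees, less where a joint would pass 70% of its speed; a pose out of reach is approached as far as the arm can. A call with a gripper value outside its range is refused whole. The fingers move at their own pace and stop on an object; FORCE is the grip in N (left out, the last holds). Time passes only in rows, so rows that repeat a pose let the fingers close. It gives the time, the measured TCP pose, the force, the opening and the grip force at its end, in the units of the state.
- sense(): the state, without advancing time (a new reading comes with each control period).
- get_image(name): name is "scene" or "top"; returns a dict with "frame" (400x640x3 uint8, blue, green, red), "K" (3x3 intrinsics, pixels), "position" and "rotation" of the camera in the world. Camera axes: x right, y down, z forward; pixel columns grow to the right and rows downward; lengths in m; the calibration is good to about 2 mm. A picture is of the moment at which its call begins. There is no depth.
- sign_off(): hands the job in; it is judged then, once.
The state is a dict: "clock": time; "qpos": joint angles; "joint_vel": joint speeds; "effort": joint torques, N m; "tcp_pos": TCP position; "tcp_rot": TCP orientation; "contact_force": force on the tool from outside, world axes, zero at the start; "wrist_torque": the same for the moment, N m; "opening": finger opening in m; "grasp_force": force on a finger pad.
Only numpy, scipy, OpenCV 4.12 (cv2) and the standard library are available. Lean on these libraries where they do the work, as an engineer would, in place of code of your own. Each camera call takes 0.05 s, during which the arm holds its last target. There are 200 camera calls.

### The job

Fit the loose orange ring cradle onto the blue sprung head of the touch mixer so that both head pins pass up through its holes and its plate lies flush on the head, and let go of it. Then take the amber flask by its neck from the cork ring, set it upright with its bulb in the orange ring, and push it straight down, without ramming it, until the sprung head is near the bottom of its stroke. Finish while still holding the flask pressed down like that, and leave the jar, the meter and the slide box where they are.

Things in the scene. Friction and masses are not known exactly. Their poses are not given: they have to be found in the camera images.
- mixer: Touch mixer, fixed to the bench: white housing 150 x 130 mm (its x and y), 45 mm high. Origin: centre of its underside on the bench, z up. Its sprung head stands on top of it, in the middle.
- head (a joint): How far the mixer's sprung head is pressed down, m: 0 = up, 0.018 = on its bottom stop; it springs back up. The spring (at the head: 8 N at 0, plus 0.4 N per mm, about 15 N on the stop) carries the cradle and flask without sinking; pushing the flask down to near the stop takes about 5 to 12 N.
- head_top (a point): Centre of the top face of the sprung head, a blue plate 112 x 62 mm (mixer's x and y), 10 mm thick, top 75 mm above the bench when up; axes as the mixer's. Two steel pins, 8 mm diameter and 16 mm tall with tapered tips (6 mm of taper), stand on it at x = +41 and -41 mm, y = 0.
- cradle: Loose ring cradle, 180 g: black plate 108 x 54 x 8 mm with two 12 mm through holes at x = +41 and -41 mm, y = 0, and on its middle an orange upright ring, outside diameter 56 mm, inside 44 mm, 40 mm tall (rim 48 mm above the plate's underside). Origin: centre of the plate's underside; x along the plate's length, z up. It starts flat on the bench; it may go on the head either way round.
- cork: Cork ring, fixed on the bench, 80 mm outside and 44 mm inside diameter, 25 mm high; the flask starts in it. Origin: centre of its underside.
- flask: Amber glass flask, 135 to 245 g: round bulb 60 mm in diameter, straight neck 22 mm in diameter from 58 to 100 mm above the origin, blue stopper 27 mm in diameter from 100 to 112 mm. Origin: lowest point of the bulb; z up the neck. Seated in either ring, that point lies 9.6 mm below the rim: 15.4 mm above the bench in the cork, 38.4 mm above the cradle's origin in the orange ring.
- bottle: White jar, 48 mm in diameter, 85 mm tall, standing beyond the work; bystander. Origin: centre of its underside.
- meter: Off-white handheld meter lying flat, 65 x 110 x 24 mm; bystander. Origin: centre of its underside.
- slidebox: Green slide box, 80 x 100 x 26 mm; bystander. Origin: centre of its underside.
Things that resemble listed ones, but are neither listed nor needed, are in the scene too. What is shaped like the cradle but pink or purple is not meant.

How it is judged:
On the way:
1. the cradle sits flush on the sprung head over both pins, and is let go (z of cradle in the frame of head_top between -0.003 and 0.003 m and horizontal distance between cradle and head_top below 0.004 m and angle between the x axis of cradle and the x axis of head_top, either way round below 0.08 rad and angle between cradle's own z axis and vertical below 0.05 rad and contact force between the fingers and cradle below 0.3 N), for 0.2 s.
At the end, for the whole second after the job is handed in: Cradle seated on the head (3 mm height, 4 mm centre, 0.08 rad); flask in the orange ring (6 mm, tilt under 0.15 rad), held by the gripper and pressing over 4 N, head down more than 11 of 18 mm; gripper off cradle and head; bystanders moved under 30 mm (z of cradle in the frame of head_top between -0.003 and 0.003 m and horizontal distance between cradle and head_top below 0.004 m and angle between the x axis of cradle and the x axis of head_top, either way round below 0.08 rad and angle between cradle's own z axis and vertical below 0.05 rad and value of joint head above 0.011 m and velocity of joint head below 0.01 m/s and horizontal distance between flask and cradle below 0.006 m and z of flask in the frame of cradle between 0.034 and 0.042 m and angle between flask's own z axis and vertical below 0.15 rad and contact force between flask and cradle above 4 N and contact force between the fingers and flask above 2 N and contact force between each of the arm, the fingers and cradle below 0.5 N and contact force between each of the arm, the fingers and head below 0.5 N and linear speed of flask below 0.02 m/s and distance of each of bottle, meter, slidebox from where it was at the start of the episode below 0.03 m); the arm keeps its last pose, push and grip.
It fails at once if a bystander (jar, meter, slide box) is knocked out of place by more than 30 mm (distance of any of bottle, meter, slidebox from where it was at the start of the episode above 0.03 m).
It fails at once if the flask is rammed: more than 45 N on the cradle (contact force between flask and cradle above 45 N).
It fails at once if the flask is tipped over (angle between flask's own z axis and vertical above 0.7 rad).
It also fails if it takes over 69 s, if anything falls off the work surface, if the arm or the gripper's body presses on something with over 40 N, if the wrist force passes 120 N, or if a joint passes its speed limit or range.

## Working session

There is one attempt and no reset: what is moved stays moved. The work goes in short steps, Python scripts to look and compute and a shell command to move; the robot and the scene stay as the last step left them, time stands still between calls to the robot, and variables do not carry over. Pictures are saved under pics/ and viewed, at most 10 in all, crops included, and the job is handed in when it is done.

```bash
mkdir -p pics; ls
python3 - <<'E'
from cell import *
import cv2
s=sense();print(s)
for n in("scene","top"):
    i=get_image(n);cv2.imwrite(f"pics/{n}0.png",i["frame"]);print(n,i["K"],i["position"],i["rotation"])
E
```

```text
pics
{'clock': 0.0, 'qpos': array([-1.18103287e+00,  2.60680809e-01, -1.39390531e-01,  1.17268698e+00,
       -1.16930466e-05,  1.57081514e+00]), 'joint_vel': array([-7.81511935e-04,  5.04475571e-04,  3.57570347e-05, -9.09068683e-04,
        2.03473268e-03, -9.14513692e-04]), 'effort': array([ 1.24612783e-03, -4.05675566e+01,  2.53923512e+01,  1.86510530e-02,
        2.31314147e-05, -1.39031459e-05]), 'tcp_pos': array([ 0.19919213, -0.4849248 ,  0.19375853]), 'tcp_rot': array([-3.13963066e+00,  1.17299411e-05,  3.89744659e-01]), 'contact_force': array([-0.25307955,  0.95248319, -0.4371803 ]), 'wrist_torque': array([ 0.04695379,  0.00661166, -0.03940501]), 'grasp_force': 0.0, 'opening': 0.08514184801390347}
scene [[479.46823491   0.         315.93482411]
 [  0.         479.46823491 206.62080525]
 [  0.           0.           1.        ]] [ 1.36325534 -0.53047782  0.78458834] [-2.20029164  0.00556     0.88027932]
top [[443.22117193   0.         313.99447786]
 [  0.         443.22117193 204.32204802]
 [  0.           0.           1.        ]] [0.45244176 0.06720025 1.18863738] [-3.00976695 -0.00731918 -1.54984205]
```

View pics/scene0.png

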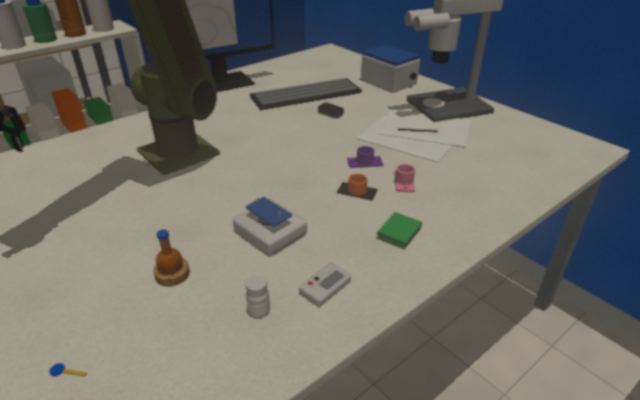

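View pics/top0.png

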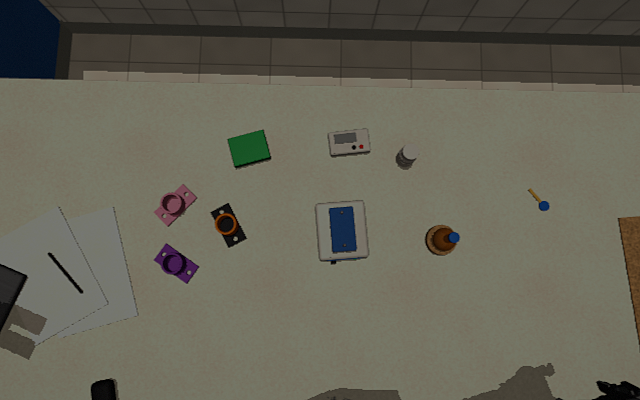

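The top view shows the orange cradle at about (228,225), the mixer head at (343,230), and the flask in the cork at (441,240) with its stopper at (453,238). The jar is at (406,157), the meter at (349,142) and the slide box at (249,148). The pink and purple cradles are decoys.

```bash
cat > h.py <<'E'
from cell import *
import cv2, numpy as np
from scipy.spatial.transform import Rotation as R
def ray(im,uv,z):
    d=np.array(uv,float).reshape(-1,2)
    d=np.c_[d,np.ones(len(d))]@np.linalg.inv(im["K"]).T@R.from_euler("xyz",im["rotation"]).as_matrix().T
    p=np.array(im["position"]); return p+d*((z-p[2])/d[:,2])[:,None]
def proj(im,P):
    c=(np.array(P,float).reshape(-1,3)-im["position"])@R.from_euler("xyz",im["rotation"]).as_matrix()
    c=c@im["K"].T; return c[:,:2]/c[:,2:]
def mask(im,lo,hi,box):
    m=cv2.inRange(cv2.cvtColor(im["frame"],cv2.COLOR_BGR2HSV),lo,hi)
    k=np.zeros_like(m);x0,y0,x1,y1=box;k[y0:y1,x0:x1]=255
    m&=k
    n,l,s,c=cv2.connectedComponentsWithStats(m); i=1+s[1:,4].argmax()
    return (l==i).astype(np.uint8)*255
def hull(m):
    return cv2.convexHull(np.vstack(cv2.findContours(m,cv2.RETR_EXTERNAL,cv2.CHAIN_APPROX_NONE)[0])).reshape(-1,2)
def rect(im,m,z):
    p=ray(im,hull(m),z)[:,:2]*1000
    return cv2.minAreaRect(p.astype(np.float32))
def tool(p,yaw=None):
    """world offset from TCP to p (mm, tool axes)"""
    s=sense();M=R.from_euler("xyz",s["tcp_rot"]).as_matrix()
    return np.round(M.T@(np.array(p)-s["tcp_pos"])*1000,1)
E
python3 - <<'E'
from h import *
t=get_image("top");s=get_image("scene")
big=lambda im,x0,y0,x1,y1,k:cv2.resize(im["frame"][y0:y1,x0:x1],None,fx=k,fy=k,interpolation=cv2.INTER_CUBIC)
a=[big(t,*b,5) for b in((195,190,265,260),(308,195,378,265),(415,205,485,275))]
b=[big(s,*b,5) for b in((325,160,395,205),(230,190,310,255),(140,225,210,295))]
b=[cv2.resize(x,(350,300)) for x in b]
cv2.imwrite("pics/c1.png",cv2.resize(np.vstack([np.hstack(a),np.hstack(b)]),(798,493)))
m=mask(t,(5,150,60),(20,255,255),(200,195,260,255));e=cv2.fitEllipse(hull(m));print("ring t",e,ray(t,e[0],.048))
m=mask(t,(0,0,0),(179,255,45),(200,195,260,255));print("plate",rect(t,m,.008))
m=mask(t,(100,120,40),(125,255,255),(315,195,375,265));print("head",rect(t,m,.075))
m=mask(t,(100,120,40),(125,255,255),(430,220,470,260));e=cv2.fitEllipse(hull(m));print("stopper",e,ray(t,e[0],.124))
m=mask(s,(100,120,40),(125,255,255),(230,190,310,255));print("head s",rect(s,m,.075))
m=mask(s,(5,150,60),(20,255,255),(330,165,390,200));h=hull(m);print(h.min(0),h.max(0))
E
```

```text
ring t ((225.1768341064453, 223.377197265625), (21.13140869140625, 21.546037673950195), 64.20191192626953) [[0.54927523 0.2898722  0.048     ]]
plate ((549.2998046875, 288.9576416015625), (108.48847961425781, 52.021114349365234), 28.975980758666992)
head ((539.9146118164062, -10.112762451171875), (110.17054748535156, 59.23223876953125), 5.68208646774292)
stopper ((453.49810791015625, 237.0006866455078), (10.387983322143555, 11.005853652954102), 90.18647766113281) [[ 0.52182971 -0.27475783  0.124     ]]
head s ((560.3038940429688, -28.466148376464844), (2.019674301147461, 4.949915409088135), 84.81837463378906)
[350 175] [365 193]
```

View pics/c1.png

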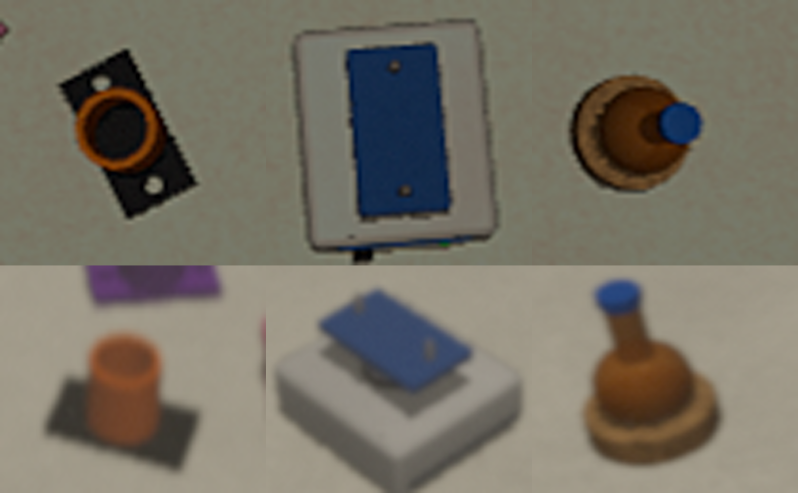

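The crops show the cradle ring and its two holes clearly, both head pins, and the flask upright in the cork. The estimates are cradle (549,289) at 29°, head (540,-10) at 5.7° and flask about (522,-275). Next I move above the cradle.

Run:
```python
from h import *
print(tool([.549,.289,.15]))
t=get_image("top")
# holes in plate at z=.008 / pins
g=cv2.cvtColor(t["frame"],cv2.COLOR_BGR2GRAY)
for n,box,z in(("hole",(200,195,260,255),.006),("pin",(325,200,362,262),.086)):
    b=box
    if n=="hole": m=cv2.inRange(t["frame"],(60,60,60),(255,255,255)); m[:, :]=m
    else: m=255-mask(t,(100,120,30),(125,255,255),box)
    k,l,st,c=cv2.connectedComponentsWithStats(m)
    for i in range(1,k):
        if 2<st[i,4]<60 and b[0]<c[i][0]<b[2] and b[1]<c[i][1]<b[3]: print(n,st[i,4],c[i],ray(t,c[i],z)*1000)
print(proj(t,[[.522,-.275,.0],[.522,-.275,.025]]))
m=mask(t,(5,60,40),(25,255,255),(415,205,475,275));r=hull(m);print(r.min(0),r.max(0),ray(t,cv2.minEnclosingCircle(r)[0],.02))
```

```text
[ 617.6 -583.2   44.8]
hole 14 [221.21428571 211.57142857] [[584.34262804 310.18049499   6.        ]]
hole 15 [235.13333333 238.53333333] [[512.9917543  269.71037832   6.        ]]
pin 8 [341.125 212.125] [[580.56402312  -6.1631602   86.        ]]
pin 9 [344. 245.] [[498.64877773 -14.35597061  86.        ]]
[[438.82630181 239.63636795]
 [441.55326484 239.13709184]]
[427 225] [456 254] [[ 0.52098621 -0.2748441   0.02      ]]
```

```bash
R='{"xyz":[618,-584,45],"turn":-7,"gripper":85}'
python3 -m handwheel '[{"xyz":[618,-584,45],"turn":-7,"gripper":85},{"xyz":[618,-584,45],"turn":-7,"gripper":85},{"xyz":[618,-584,45],"turn":-7,"gripper":85},{"xyz":[618,-584,45],"turn":-7,"gripper":85},{"xyz":[618,-584,45],"turn":-7,"gripper":85},{"xyz":[618,-584,45],"turn":-7,"gripper":85},{"xyz":[618,-584,45],"turn":-7,"gripper":85},{"xyz":[618,-584,45],"turn":-7,"gripper":85},{"xyz":[618,-584,45],"turn":-7,"gripper":85},{"xyz":[618,-584,45],"turn":-7,"gripper":85}]'
python3 -c "
from h import *
s=sense();print(tool([.549,.2897,.1]),np.degrees(s['tcp_rot']))"
```

```text
clock: 1.25
tcp_pos: [0.4054, -0.0285, 0.1683]
tcp_rot: [3.141, -0.001, 0.512]
contact_force: [0.8, -0.8, 0.1]
opening: 0.0854
grasp_force: 0.0
[ 281.1 -207.    68.3] [ 1.79960262e+02 -3.55237043e-02  2.93417085e+01]
```

```bash
python3 -m handwheel '[{"xyz":[281,-207,68],"turn":0,"gripper":85},{"xyz":[281,-207,68],"turn":0,"gripper":85},{"xyz":[281,-207,68],"turn":0,"gripper":85},{"xyz":[281,-207,68],"turn":0,"gripper":85},{"xyz":[281,-207,68],"turn":0,"gripper":85},{"xyz":[281,-207,68],"turn":0,"gripper":85},{"xyz":[281,-207,68],"turn":0,"gripper":85},{"xyz":[281,-207,68],"turn":0,"gripper":85},{"xyz":[281,-207,68],"turn":0,"gripper":85},{"xyz":[281,-207,68],"turn":0,"gripper":85}]'
python3 -c "
from h import *
s=sense();print(tool([.549,.2897,.015]),np.degrees(s['tcp_rot']))"
```

```text
clock: 2.25
tcp_pos: [0.5476, 0.2865, 0.1]
tcp_rot: [3.141, 0.002, 0.512]
contact_force: [0.0, -0.5, 0.2]
opening: 0.0853
grasp_force: 0.0
[ 2.9 -2.1 85. ] [1.79977339e+02 9.79655543e-02 2.93136675e+01]
```

```bash
python3 -m handwheel '[{"xyz":[3,-2,20],"turn":0,"gripper":85},{"xyz":[3,-2,40],"turn":0,"gripper":85},{"xyz":[3,-2,60],"turn":0,"gripper":85},{"xyz":[3,-2,70],"turn":0,"gripper":85},{"xyz":[3,-2,80],"turn":0,"gripper":85},{"xyz":[3,-2,85],"turn":0,"gripper":85},{"xyz":[3,-2,85],"turn":0,"gripper":85},{"xyz":[3,-2,85],"turn":0,"gripper":85}]'
python3 - <<'E'
from h import *
s=sense();print(tool([.549,.2897,.015]),s["tcp_pos"])
E
```

```text
clock: 3.05
tcp_pos: [0.5506, 0.291, 0.0158]
tcp_rot: [3.142, -0.001, 0.512]
contact_force: [-0.1, -0.2, 0.4]
opening: 0.0847
grasp_force: 0.0
[-2.   0.3  0.8] [0.5505505  0.29096066 0.01583756]
```

```bash
python3 -m handwheel '[{"xyz":[-2,0,1],"turn":0,"gripper":85},{"xyz":[-2,0,1],"turn":0,"gripper":50},{"xyz":[-2,0,1],"turn":0,"gripper":50},{"xyz":[-2,0,1],"turn":0,"gripper":50},{"xyz":[-2,0,1],"turn":0,"gripper":50},{"xyz":[-2,0,1],"turn":0,"gripper":50},{"xyz":[-2,0,1],"turn":0,"gripper":50},{"xyz":[-2,0,1],"turn":0,"gripper":50}]' 40
```

```text
clock: 3.85
tcp_pos: [0.5483, 0.2898, 0.0142]
tcp_rot: [-3.142, 0.0, 0.512]
contact_force: [-0.3, 0.0, -0.2]
opening: 0.0498
grasp_force: 0.0
```

Run:
```python
from h import *
s=get_image("scene");t=get_image("top")
a=cv2.resize(s["frame"][90:230,290:450],(400,350),interpolation=2);b=cv2.resize(t["frame"][160:300,150:310],(400,350),interpolation=2)
cv2.imwrite("pics/c2.png",np.hstack([a,b])); print(sense()["opening"],sense()["grasp_force"])
```

```text
0.05014202795692746 0.0
```

View pics/c2.png

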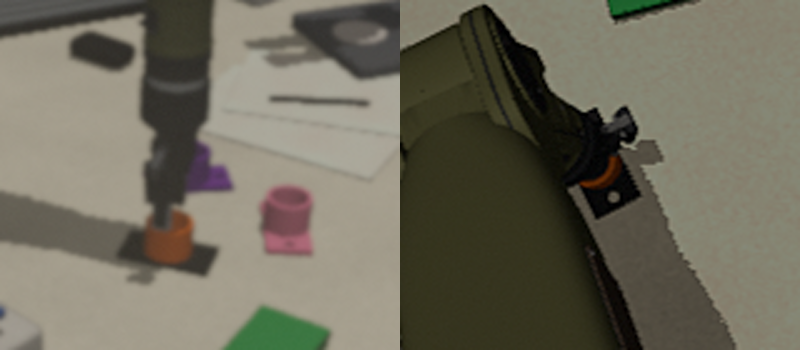

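The left crop shows the near finger in front of the orange ring at about scene (355,176), with the cradle unmoved. But the opening equals the commanded 50 mm and there is no grip force. I'll command a tighter opening and compare.

```bash
python3 -m handwheel '[{"xyz":[0,0,0],"turn":0,"gripper":40},{"xyz":[0,0,0],"turn":0,"gripper":40},{"xyz":[0,0,0],"turn":0,"gripper":40},{"xyz":[0,0,0],"turn":0,"gripper":40}]' 40
python3 - <<'E'
from h import *
s=get_image("scene");p=sense()["tcp_pos"];M=R.from_euler("xyz",sense()["tcp_rot"]).as_matrix()
for y in(-.028,.028):
  for z in(-.008,-.019,-.04): print(y,z,proj(s,p+M@[0,y,z]).round(0))
print(proj(s,[[.549,.2897,.048],[.549,.2897,.008]]))
m=mask(s,(5,150,40),(20,255,255),(330,165,390,205));h=hull(m);print(h.min(0),h.max(0))
cv2.imwrite("pics/c3.png",cv2.resize(s["frame"][120:220,310:410],(600,600),interpolation=2))
E
```

```text
clock: 4.35
tcp_pos: [0.5483, 0.2898, 0.0142]
tcp_rot: [3.142, -0.0, 0.512]
contact_force: [0.4, -0.5, -0.3]
opening: 0.0402
grasp_force: 0.0
-0.028 -0.008 [[360. 180.]]
-0.028 -0.019 [[360. 177.]]
-0.028 -0.04 [[360. 171.]]
0.028 -0.008 [[354. 190.]]
0.028 -0.019 [[354. 187.]]
0.028 -0.04 [[354. 181.]]
[[357.35916297 177.69065925]
 [356.7324967  189.36298108]]
[351 176] [365 194]
```

View pics/c3.png

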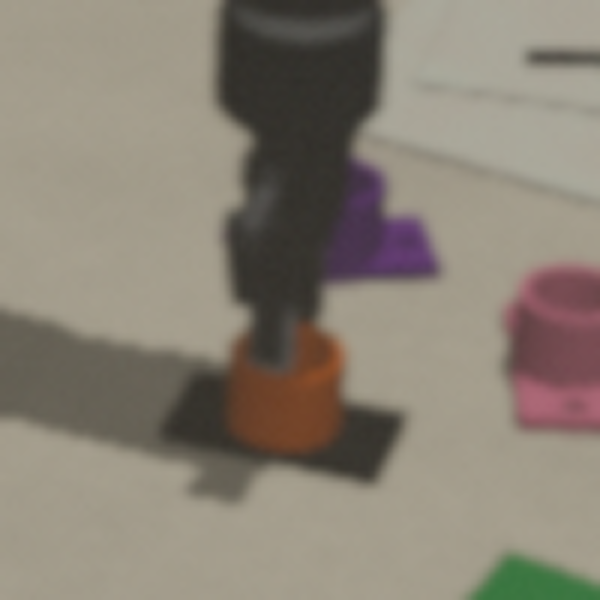

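The near finger seems to end at the ring's rim, at about scene (355,181), instead of reaching down past it. Either the tips sit higher than reported or they are inside the ring. I'll open, lift straight up and check the tips in both cameras.

```bash
python3 -m handwheel '[{"xyz":[0,0,-20],"turn":0,"gripper":40},{"xyz":[0,0,-40],"turn":0,"gripper":40},{"xyz":[0,0,-60],"turn":0,"gripper":40},{"xyz":[0,0,-80],"turn":0,"gripper":40},{"xyz":[0,0,-80],"turn":0,"gripper":40},{"xyz":[0,0,-80],"turn":0,"gripper":40}]' 40
python3 - <<'E'
from h import *
s=get_image("scene");t=get_image("top");S=sense();p=S["tcp_pos"];M=R.from_euler("xyz",S["tcp_rot"]).as_matrix()
f=s["frame"].copy();g=t["frame"].copy()
for y in(-.02,.02):
    for z,c in((-.006,(0,0,255)),(-.06,(0,255,0))):
        P=p+M@[0,y,z]
        for im,fr in((s,f),(t,g)):
            u=proj(im,P)[0].round().astype(int);fr[u[1],u[0]]=c;print(y,z,u)
a=cv2.resize(f[90:210,300:420],(400,400),interpolation=0);b=cv2.resize(g[160:280,170:290],(400,400),interpolation=0)
cv2.imwrite("pics/c4.png",np.hstack([a,b]))
E
```

```text
clock: 5.0
tcp_pos: [0.5486, 0.29, 0.0943]
tcp_rot: [3.142, -0.001, 0.512]
contact_force: [-0.8, 0.8, -0.5]
opening: 0.0402
grasp_force: 0.0
-0.02 -0.006 [360 159]
-0.02 -0.006 [214 226]
-0.02 -0.06 [361 142]
-0.02 -0.06 [209 224]
0.02 -0.006 [356 166]
0.02 -0.006 [229 218]
0.02 -0.06 [357 148]
0.02 -0.06 [224 216]
```

View pics/c4.png

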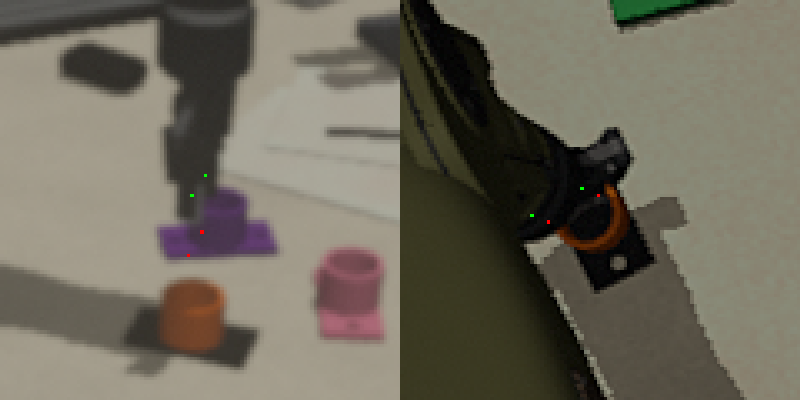

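The projected tip positions (red, scene about (356,166)) fall 30 mm below the finger ends I can see, at about (356,156). The fingers therefore end higher than the reported TCP. I'll measure the real offset by gently touching clear bench at grasp opening.

```bash
python3 -m handwheel '[{"xyz":[-112,98,0],"turn":0,"gripper":56},{"xyz":[-112,98,0],"turn":0,"gripper":56},{"xyz":[-112,98,0],"turn":0,"gripper":56},{"xyz":[-112,98,0],"turn":0,"gripper":56},{"xyz":[-112,98,40],"turn":0,"gripper":56},{"xyz":[-112,98,75],"turn":0,"gripper":56},{"xyz":[-112,98,75],"turn":0,"gripper":56},{"xyz":[-112,98,75],"turn":0,"gripper":56}]' 40
python3 - <<'E'
from h import *
s=get_image("scene");S=sense();p=S["tcp_pos"];M=R.from_euler("xyz",S["tcp_rot"]).as_matrix()
for y in(-.028,.028):
    for z in(0,-.01,-.02,-.04):
        print(y,z,proj(s,p+M@[0,y,z])[0].round(1))
u=proj(s,p)[0].astype(int);cv2.imwrite("pics/c5.png",cv2.resize(s["frame"][u[1]-80:u[1]+40,u[0]-60:u[0]+60],(600,600),interpolation=2));print(u)
E
```

```text
clock: 5.9
tcp_pos: [0.4977, 0.1496, 0.0185]
tcp_rot: [-3.141, 0.003, 0.512]
contact_force: [-0.8, 0.9, 0.4]
opening: 0.0561
grasp_force: 0.0
-0.028 0 [311.9 191. ]
-0.028 -0.01 [311.9 188. ]
-0.028 -0.02 [311.8 185.1]
-0.028 -0.04 [311.7 179.1]
0.028 0 [304.4 201.7]
0.028 -0.01 [304.4 198.7]
0.028 -0.02 [304.3 195.7]
0.028 -0.04 [304.1 189.6]
[308 196]
```

View pics/c5.png

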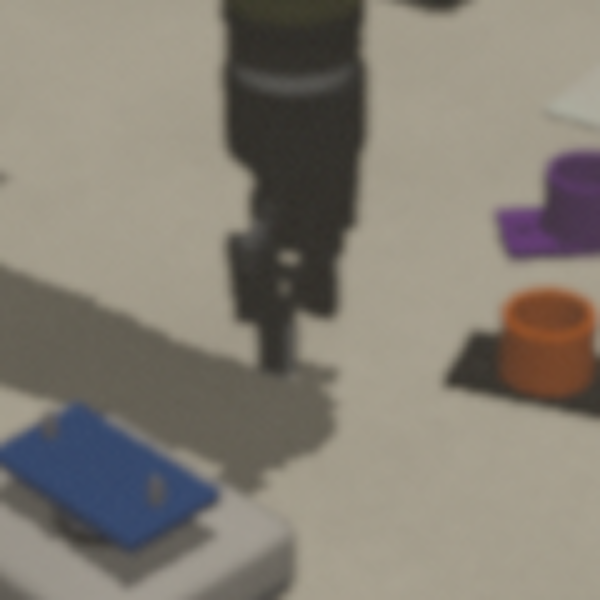

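The near fingertip is at scene (303,190) and the far one at about (312,178). That is roughly 40 mm up the tool from the reported TCP, well over the 8 mm or so that swing explains. A touch will confirm it.

```bash
python3 -m handwheel '[{"xyz":[0,0,4],"turn":0,"gripper":56},{"xyz":[0,0,8],"turn":0,"gripper":56},{"xyz":[0,0,12],"turn":0,"gripper":56},{"xyz":[0,0,15],"turn":0,"gripper":56},{"xyz":[0,0,18],"turn":0,"gripper":56},{"xyz":[0,0,20],"turn":0,"gripper":56},{"xyz":[0,0,20],"turn":0,"gripper":56}]' 40
python3 -m handwheel '[{"xyz":[0,0,2],"turn":0,"gripper":56},{"xyz":[0,0,4],"turn":0,"gripper":56},{"xyz":[0,0,4],"turn":0,"gripper":56}]'
```

```text
clock: 6.65
tcp_pos: [0.4983, 0.1494, -0.0012]
tcp_rot: [-3.141, 0.001, 0.512]
contact_force: [-0.5, 0.6, -0.8]
opening: 0.0559
grasp_force: 0.0
clock: 6.95
tcp_pos: [0.4985, 0.1495, -0.0051]
tcp_rot: [-3.141, 0.0, 0.512]
contact_force: [-1.1, -0.1, -0.3]
opening: 0.056
grasp_force: 0.0
```

```bash
python3 -m handwheel '[{"xyz":[0,0,2],"turn":0,"gripper":56},{"xyz":[0,0,4],"turn":0,"gripper":56},{"xyz":[0,0,6],"turn":0,"gripper":56},{"xyz":[0,0,8],"turn":0,"gripper":56},{"xyz":[0,0,8],"turn":0,"gripper":56}]'
python3 -m handwheel '[{"xyz":[0,0,2],"turn":0,"gripper":56},{"xyz":[0,0,4],"turn":0,"gripper":56},{"xyz":[0,0,6],"turn":0,"gripper":56},{"xyz":[0,0,6],"turn":0,"gripper":56}]'
```

```text
clock: 7.45
tcp_pos: [0.4984, 0.1495, -0.0132]
tcp_rot: [-3.141, 0.001, 0.512]
contact_force: [0.2, 0.2, -0.7]
opening: 0.0561
grasp_force: 0.0
clock: 7.85
tcp_pos: [0.4984, 0.1495, -0.0192]
tcp_rot: [-3.141, 0.001, 0.512]
contact_force: [0.7, -0.2, 0.1]
opening: 0.0556
grasp_force: 0.0
```

```bash
for i in 1; do
python3 -m handwheel '[{"xyz":[0,0,1],"turn":0,"gripper":56},{"xyz":[0,0,2],"turn":0,"gripper":56},{"xyz":[0,0,3],"turn":0,"gripper":56},{"xyz":[0,0,3],"turn":0,"gripper":56}]' | grep -E "pos|contact"
python3 -m handwheel '[{"xyz":[0,0,1],"turn":0,"gripper":56},{"xyz":[0,0,2],"turn":0,"gripper":56},{"xyz":[0,0,3],"turn":0,"gripper":56},{"xyz":[0,0,3],"turn":0,"gripper":56}]'| grep -E "pos|contact"
python3 -m handwheel '[{"xyz":[0,0,1],"turn":0,"gripper":56},{"xyz":[0,0,2],"turn":0,"gripper":56},{"xyz":[0,0,2],"turn":0,"gripper":56}]'| grep -E "pos|contact"
done
```

```text
tcp_pos: [0.4986, 0.1495, -0.0219]
contact_force: [-0.1, -0.5, -0.1]
tcp_pos: [0.4985, 0.1495, -0.025]
contact_force: [0.2, 0.6, 0.3]
tcp_pos: [0.4986, 0.1495, -0.027]
contact_force: [0.1, 0.1, -0.6]
```

```bash
python3 -m handwheel '[{"xyz":[0,0,2],"turn":0,"gripper":56},{"xyz":[0,0,4],"turn":0,"gripper":56},{"xyz":[0,0,5],"turn":0,"gripper":56},{"xyz":[0,0,5],"turn":0,"gripper":56}]' | grep -E "pos|contact"
python3 -m handwheel '[{"xyz":[0,0,1],"turn":0,"gripper":56},{"xyz":[0,0,2],"turn":0,"gripper":56},{"xyz":[0,0,3],"turn":0,"gripper":56},{"xyz":[0,0,3],"turn":0,"gripper":56}]'| grep -E "pos|contact"
python3 -m handwheel '[{"xyz":[0,0,1],"turn":0,"gripper":56},{"xyz":[0,0,2],"turn":0,"gripper":56},{"xyz":[0,0,2],"turn":0,"gripper":56}]'| grep -E "pos|contact"
python3 -c "
from h import *
s=sense();print(s['clock'],s['contact_force'],s['tcp_pos'],s['effort'],s['qpos'])"
```

```text
tcp_pos: [0.4984, 0.1495, -0.0321]
contact_force: [0.0, -0.5, -0.0]
tcp_pos: [0.4986, 0.1495, -0.0349]
contact_force: [-0.7, -0.1, 0.2]
tcp_pos: [0.4986, 0.1495, -0.0369]
contact_force: [0.2, -0.3, 0.1]
10.05 [ 0.19889398 -0.26862397  0.07751082] [ 0.49857582  0.14954673 -0.03694766] [-4.99389316e-04 -4.42055905e+01  1.79705071e+01 -3.68284516e-02
  1.85478216e-04  6.07135718e-06] [ 2.91382895e-01  4.62841829e-01 -5.09579529e-01  5.98575057e-01
  3.79394905e-05  2.92099395e+00]
```

```bash
for k in 1 2 3; do
python3 -m handwheel '[{"xyz":[0,0,1],"turn":0,"gripper":56},{"xyz":[0,0,2],"turn":0,"gripper":56},{"xyz":[0,0,2],"turn":0,"gripper":56}]'| grep -E "pos|contact"; done
```

```text
tcp_pos: [0.4986, 0.1495, -0.039]
contact_force: [0.7, -0.2, 0.4]
tcp_pos: [0.4987, 0.1496, -0.0408]
contact_force: [-0.7, -0.1, 0.2]
tcp_pos: [0.4987, 0.1496, -0.0409]
contact_force: [-3.7, -1.9, 17.0]
```

Contact comes at reported z = -0.041 with 56 mm opening, so the fingertips are 41 mm above the reported TCP. I'll use that offset and go back over the cradle.

```bash
python3 -m handwheel '[{"xyz":[0,0,-40],"turn":0,"gripper":56},{"xyz":[0,0,-80],"turn":0,"gripper":85},{"xyz":[112,-98,-90],"turn":0,"gripper":85},{"xyz":[112,-98,-90],"turn":0,"gripper":85},{"xyz":[112,-98,-90],"turn":0,"gripper":85},{"xyz":[112,-98,-90],"turn":0,"gripper":85},{"xyz":[112,-98,-90],"turn":0,"gripper":85},{"xyz":[112,-98,-90],"turn":0,"gripper":85}]'
python3 -c "
from h import *
s=sense();print(tool([.549,.2897,-.028]),s['qpos'])"
```

```text
clock: 11.75
tcp_pos: [0.5471, 0.2887, 0.0465]
tcp_rot: [3.141, 0.002, 0.512]
contact_force: [0.3, -0.2, 0.1]
opening: 0.0848
grasp_force: 0.0
[ 2.3 -0.  74.5] [ 4.85677660e-01  5.11393168e-01 -1.47439491e-01  9.14346989e-01
 -3.42577514e-04  3.11563352e+00]
```

```bash
python3 -m handwheel '[{"xyz":[0,0,20],"turn":0,"gripper":85},{"xyz":[0,0,40],"turn":0,"gripper":85},{"xyz":[0,0,55],"turn":0,"gripper":85},{"xyz":[0,0,66],"turn":0,"gripper":85},{"xyz":[0,0,74],"turn":0,"gripper":85},{"xyz":[0,0,74],"turn":0,"gripper":85},{"xyz":[0,0,74],"turn":0,"gripper":85}]'
python3 -c "
from h import *
print(tool([.549,.2897,-.028]))"
python3 -m handwheel '[{"xyz":[0,0,0],"turn":0,"gripper":50},{"xyz":[0,0,0],"turn":0,"gripper":50},{"xyz":[0,0,0],"turn":0,"gripper":50},{"xyz":[0,0,0],"turn":0,"gripper":50},{"xyz":[0,0,0],"turn":0,"gripper":50},{"xyz":[0,0,0],"turn":0,"gripper":50},{"xyz":[0,0,0],"turn":0,"gripper":50}]' 40
```

```text
clock: 12.45
tcp_pos: [0.5486, 0.2897, -0.0264]
tcp_rot: [3.142, -0.0, 0.512]
contact_force: [0.5, -0.8, -0.2]
opening: 0.0849
grasp_force: 0.0
[0.4 0.2 1.6]
clock: 13.15
tcp_pos: [0.5489, 0.2904, -0.0257]
tcp_rot: [-3.141, -0.002, 0.512]
contact_force: [-1.1, 0.0, 5.2]
opening: 0.056
grasp_force: 42.3
```

```bash
python3 -m handwheel '[{"xyz":[0,0,-15],"turn":0,"gripper":50},{"xyz":[0,0,-50],"turn":0,"gripper":50},{"xyz":[0,0,-90],"turn":0,"gripper":50},{"xyz":[0,0,-125],"turn":3,"gripper":50},{"xyz":[-24,40,-125],"turn":7,"gripper":50},{"xyz":[-48,80,-125],"turn":12,"gripper":50},{"xyz":[-72,120,-125],"turn":17,"gripper":50},{"xyz":[-96,160,-125],"turn":22,"gripper":50},{"xyz":[-120,200,-125],"turn":23.6,"gripper":50},{"xyz":[-145,240,-125],"turn":23.6,"gripper":50}]'
python3 -c "
from h import *
s=sense();print(tool([.5397,-.0103,.085]),np.degrees(s['tcp_rot']))"
```

```text
clock: 14.15
tcp_pos: [0.5388, 0.0088, 0.0979]
tcp_rot: [-3.141, 0.0, 0.1]
contact_force: [0.6, -0.3, -1.7]
opening: 0.0559
grasp_force: 43.2
[-1.  19.1 12.9] [-1.79974753e+02  1.95119707e-02  5.75119225e+00]
```

```bash
python3 -m handwheel '[{"xyz":[-2,19.5,0],"turn":0,"gripper":50},{"xyz":[-2,19.5,0],"turn":0,"gripper":50},{"xyz":[-2,19.5,0],"turn":0,"gripper":50},{"xyz":[-2,19.5,0],"turn":0,"gripper":50}]' | grep -E "pos|rot"
python3 - <<'E'
from h import *
t=get_image("top");s=get_image("scene");S=sense();print(tool([.5397,-.0103,.085]),S["contact_force"])
p=S["tcp_pos"];u=S["tcp_pos"][2]+.026
c=s["frame"];print(proj(s,[p[0],p[1],u]),proj(t,[p[0],p[1],u]))
m=mask(s,(5,150,40),(20,255,255),(200,100,330,260));h=hull(m);print("ring",h.min(0),h.max(0),proj(s,[p[0],p[1],u+.048]))
m=mask(s,(0,0,0),(179,255,255),(0,0,2,2))
cv2.imwrite("pics/c6.png",np.hstack([cv2.resize(c[130:250,200:320],(400,400),interpolation=2),cv2.resize(t["frame"][170:290,285:405],(400,400),interpolation=2)]))
# predicted: hole/pin positions
M=R.from_euler("z",5.7,degrees=True).as_matrix()
for x in(.041,-.041): print("pin tip",proj(s,np.array([.5397,-.0103,.091])+M@[x,0,0]),"hole top",proj(s,np.array([p[0],p[1],u+.008])+M@[x,0,0]))
E
```

```text
tcp_pos: [0.5394, -0.0091, 0.098]
tcp_rot: [-3.141, 0.0, 0.101]
[ 0.1  1.5 13.1] [ 0.64826312 -0.61736635 -1.5690355 ]
[[267.26168923 192.27162128]] [[343.08446895 227.31752983]]
ring [260 172] [277 196] [[265.9463167  175.64070807]]
pin tip [[278.70815242 210.40483533]] hole top [[278.26132637 196.27750094]]
pin tip [[257.12485837 196.93303517]] hole top [[256.27392085 183.09862996]]
```

View pics/c6.png

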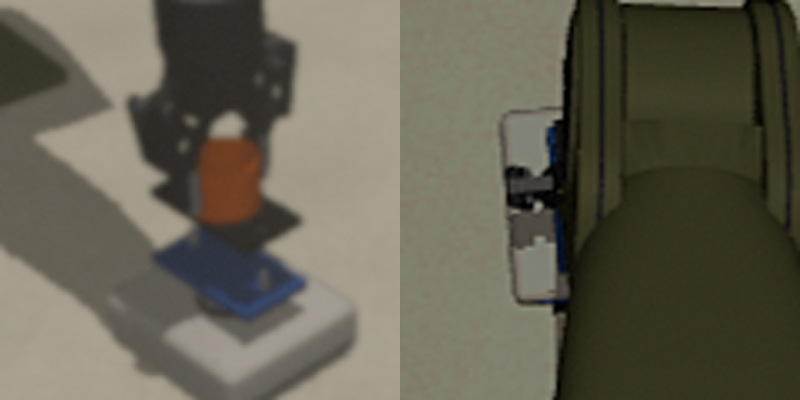

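The scene view shows the cradle plate held level over the blue head. Plate corners (290,196), (273,205) and (245,187) match head corners (292,215), (274,225) and (246,207) in column and direction, so it's aligned. I'll descend to just above the pins and recheck.

```bash
python3 -m handwheel '[{"xyz":[0,0.5,10],"turn":0,"gripper":50},{"xyz":[0,0.5,20],"turn":0,"gripper":50},{"xyz":[0,0.5,28],"turn":0,"gripper":50},{"xyz":[0,0.5,28],"turn":0,"gripper":50},{"xyz":[0,0.5,28],"turn":0,"gripper":50}]' | grep -E "pos|rot|cont"
python3 - <<'E'
from h import *
S=sense();print(tool([.5397,-.0103,.049]),S["contact_force"])
s=get_image("scene");t=get_image("top")
M=R.from_euler("z",5.7,degrees=True).as_matrix();p=S["tcp_pos"];u=p[2]+.026
# blue head lower edge and black plate mask hulls in scene
f=s["frame"]
m=mask(s,(100,110,20),(125,255,255),(235,180,310,250));h=hull(m)
print("blue",h[h[:,0].argmin()],h[h[:,0].argmax()],h[h[:,1].argmax()])
c=[[.056,.031],[-.056,.031],[.056,-.031],[-.056,-.031]]
print("pred head bottom",proj(s,[np.array([.5397,-.0103,.065])+M@[*k,0] for k in c]).round(1).tolist())
c=[[.054,.027],[-.054,.027],[.054,-.027],[-.054,-.027]]
print("pred plate",proj(s,[np.array([p[0],p[1],u])+M@[*k,0] for k in c]).round(1).tolist())
b=cv2.inRange(cv2.cvtColor(f,cv2.COLOR_BGR2HSV),(0,0,0),(179,160,62));k=np.zeros_like(b);k[188:240,238:300]=255;b&=k;h=hull(b)
print("black",h[h[:,0].argmin()],h[h[:,0].argmax()],h[h[:,1].argmax()])
E
```

```text
tcp_pos: [0.539, -0.0104, 0.0696]
tcp_rot: [-3.141, 0.001, 0.1]
contact_force: [0.9, 0.2, -1.1]
[ 0.7 -0.1 20.6] [ 0.94767105  0.22421213 -1.14760914]
blue [271 222] [286 216] [275 223]
pred head bottom [[292.6, 216.0], [263.4, 197.9], [273.8, 227.1], [244.7, 208.0]]
pred plate [[290.2, 206.3], [261.7, 189.1], [273.5, 215.8], [245.1, 197.7]]
black [245 188] [287 206] [268 224]
```

```bash
python3 -m handwheel '[{"xyz":[0.5,0,3],"turn":0,"gripper":50},{"xyz":[0.5,0,6],"turn":0,"gripper":50},{"xyz":[0.5,0,9],"turn":0,"gripper":50},{"xyz":[0.5,0,12],"turn":0,"gripper":50},{"xyz":[0.5,0,12],"turn":0,"gripper":50}]' | grep -E "pos|rot|cont"
python3 -m handwheel '[{"xyz":[0,0,2],"turn":0,"gripper":50},{"xyz":[0,0,4],"turn":0,"gripper":50},{"xyz":[0,0,6],"turn":0,"gripper":50},{"xyz":[0,0,6],"turn":0,"gripper":50}]' | grep -E "pos|rot|cont|clock"
```

```text
tcp_pos: [0.5394, -0.0105, 0.0576]
tcp_rot: [-3.141, 0.001, 0.1]
contact_force: [0.3, -0.1, -1.9]
clock: 16.15
tcp_pos: [0.5397, -0.0104, 0.0519]
tcp_rot: [-3.141, 0.001, 0.1]
contact_force: [0.3, -0.0, -1.7]
```

```bash
python3 -m handwheel '[{"xyz":[0,0,1],"turn":0,"gripper":50},{"xyz":[0,0,2],"turn":0,"gripper":50},{"xyz":[0,0,3],"turn":0,"gripper":50},{"xyz":[0,0,3],"turn":0,"gripper":50}]' | grep -E "pos|rot|cont|clock"
python3 -m handwheel '[{"xyz":[0,0,1],"turn":0,"gripper":50},{"xyz":[0,0,2],"turn":0,"gripper":50},{"xyz":[0,0,2],"turn":0,"gripper":50}]' | grep -E "pos|rot|cont|clock"
```

```text
clock: 16.55
tcp_pos: [0.5401, -0.0104, 0.0494]
tcp_rot: [-3.142, -0.0, 0.1]
contact_force: [0.2, -0.6, -0.4]
clock: 16.85
tcp_pos: [0.5401, -0.0105, 0.0478]
tcp_rot: [3.142, -0.001, 0.1]
contact_force: [-3.1, -0.8, 5.3]
```

```bash
python3 -m handwheel '[{"xyz":[0,0,0],"turn":0,"gripper":85},{"xyz":[0,0,0],"turn":0,"gripper":85},{"xyz":[0,0,0],"turn":0,"gripper":85},{"xyz":[0,0,0],"turn":0,"gripper":85},{"xyz":[0,0,0],"turn":0,"gripper":85},{"xyz":[0,0,-15],"turn":0,"gripper":85},{"xyz":[0,0,-50],"turn":0,"gripper":85},{"xyz":[0,0,-100],"turn":0,"gripper":85},{"xyz":[0,0,-100],"turn":0,"gripper":85},{"xyz":[0,0,-100],"turn":0,"gripper":85}]' | grep -E "pos|rot|cont|clock|open"
python3 - <<'E'
from h import *
s=get_image("scene");S=sense()
cv2.imwrite("pics/c7.png",cv2.resize(s["frame"][150:250,210:310],(600,600),interpolation=2))
print(proj(s,[[.5397,-.0103,.123]]))
E
```

```text
clock: 17.85
tcp_pos: [0.5414, -0.0105, 0.1487]
tcp_rot: [3.141, -0.004, 0.1]
contact_force: [-0.0, -1.0, -1.5]
opening: 0.0852
[[266.85520053 192.89503912]]
```

View pics/c7.png

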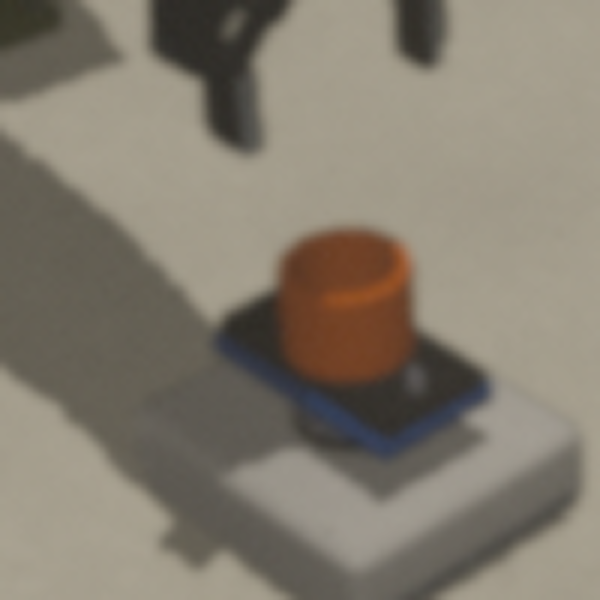

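The cradle is flush on the head with a pin showing through its hole at crop (415,378), and it is released. Next is the flask.

```bash
python3 -m handwheel '[{"xyz":[-45,261,0],"turn":0,"gripper":85},{"xyz":[-45,261,0],"turn":0,"gripper":85},{"xyz":[-45,261,0],"turn":0,"gripper":85},{"xyz":[-45,261,0],"turn":0,"gripper":85},{"xyz":[-45,261,0],"turn":0,"gripper":85},{"xyz":[-45,261,0],"turn":0,"gripper":85},{"xyz":[-45,261,0],"turn":0,"gripper":85},{"xyz":[-45,261,0],"turn":0,"gripper":85},{"xyz":[-45,261,0],"turn":0,"gripper":85},{"xyz":[-45,261,0],"turn":0,"gripper":85}]' | grep -E "pos|rot|cont|clock|open"
python3 -c "
from h import *
print(tool([.5214,-.2748,.043]))
t=get_image('top')
m=mask(t,(5,150,60),(20,255,255),(320,195,365,260));e=cv2.fitEllipse(hull(m));print(e,ray(t,e[0],.123))"
```

```text
clock: 18.9
tcp_pos: [0.5214, -0.2729, 0.147]
tcp_rot: [-3.141, 0.001, 0.102]
contact_force: [-0.3, 0.7, 0.1]
opening: 0.0849
[-1.00e-01  2.00e+00  1.04e+02]
((343.6989440917969, 226.87574768066406), (22.552066802978516, 23.31711769104004), 174.3047637939453) [[ 0.54061964 -0.01036872  0.123     ]]
```

```bash
python3 -m handwheel '[{"xyz":[0,0.5,25],"turn":0,"gripper":85},{"xyz":[0,0.5,50],"turn":0,"gripper":85},{"xyz":[0,0.5,70],"turn":0,"gripper":85},{"xyz":[0,0.5,88],"turn":0,"gripper":85},{"xyz":[0,0.5,100],"turn":0,"gripper":85},{"xyz":[0,0.5,103],"turn":0,"gripper":85},{"xyz":[0,0.5,103],"turn":0,"gripper":85},{"xyz":[0,0.5,103],"turn":0,"gripper":85}]' | grep -E "pos|rot|cont|clock|open"
python3 -c "
from h import *
print(tool([.5214,-.2748,.043]))"
```

```text
clock: 19.75
tcp_pos: [0.5222, -0.2754, 0.0451]
tcp_rot: [3.141, -0.001, 0.1]
contact_force: [0.1, -0.3, 0.8]
opening: 0.085
[-0.7 -0.6  2.1]
```

```bash
python3 -m handwheel '[{"xyz":[0,0,0],"turn":0,"gripper":16},{"xyz":[0,0,0],"turn":0,"gripper":16},{"xyz":[0,0,0],"turn":0,"gripper":16},{"xyz":[0,0,0],"turn":0,"gripper":16},{"xyz":[0,0,0],"turn":0,"gripper":16},{"xyz":[0,0,0],"turn":0,"gripper":16},{"xyz":[0,0,0],"turn":0,"gripper":16},{"xyz":[0,0,0],"turn":0,"gripper":16},{"xyz":[0,0,0],"turn":0,"gripper":16},{"xyz":[0,0,0],"turn":0,"gripper":16}]' 60
```

```text
clock: 20.75
tcp_pos: [0.5216, -0.2752, 0.0445]
tcp_rot: [3.141, -0.001, 0.1]
contact_force: [0.5, 0.9, 4.6]
opening: 0.024
grasp_force: 58.4
```

The opening reads 24 mm, not 22, with 4.6 N upward, so the tips are probably pinching the bulb's shoulder. I'll regrip 7 mm higher.

```bash
python3 -m handwheel '[{"xyz":[0,0,0],"turn":0,"gripper":34},{"xyz":[0,0,0],"turn":0,"gripper":34},{"xyz":[0,0,-4],"turn":0,"gripper":34},{"xyz":[0,0,-7],"turn":0,"gripper":34},{"xyz":[0,0,-7],"turn":0,"gripper":16},{"xyz":[0,0,-7],"turn":0,"gripper":16},{"xyz":[0,0,-7],"turn":0,"gripper":16},{"xyz":[0,0,-7],"turn":0,"gripper":16},{"xyz":[0,0,-7],"turn":0,"gripper":16},{"xyz":[0,0,-7],"turn":0,"gripper":16}]' 60
```

```text
clock: 21.75
tcp_pos: [0.5218, -0.2753, 0.0517]
tcp_rot: [3.141, -0.001, 0.1]
contact_force: [-0.8, -0.1, 5.7]
opening: 0.025
grasp_force: 58.5
```

Run:
```python
from h import *
s=get_image("scene");t=get_image("top")
a=cv2.resize(s["frame"][205:295,130:210],(533,600),interpolation=2);b=cv2.resize(t["frame"][205:275,415:445+0],(257,600),interpolation=2)
cv2.imwrite("pics/c8.png",np.hstack([a,b]));p=sense()["tcp_pos"]
for h in(.0154,.0734,.1154,.1274): print(h,proj(s,[.5214,-.2748,h]).round(1))
m=mask(s,(100,120,40),(125,255,255),(130,205,210,295));h=hull(m);print(h.min(0),h.max(0))
M=R.from_euler("xyz",sense()["tcp_rot"]).as_matrix()
for y in(-.018,.018):print([proj(s,p+M@[0,y,-z]).round(1).tolist() for z in(.028,.034,.041)])
```

```text
0.0154 [[171.3 269.4]]
0.0734 [[166.6 250.5]]
0.1154 [[163. 236.]]
0.1274 [[161.9 231.8]]
[159 230] [167 238]
[[[173.0, 244.8]], [[172.5, 242.7]], [[171.9, 240.3]]]
[[[158.7, 252.3]], [[158.2, 250.3]], [[157.6, 247.9]]]
```

View pics/c8.png

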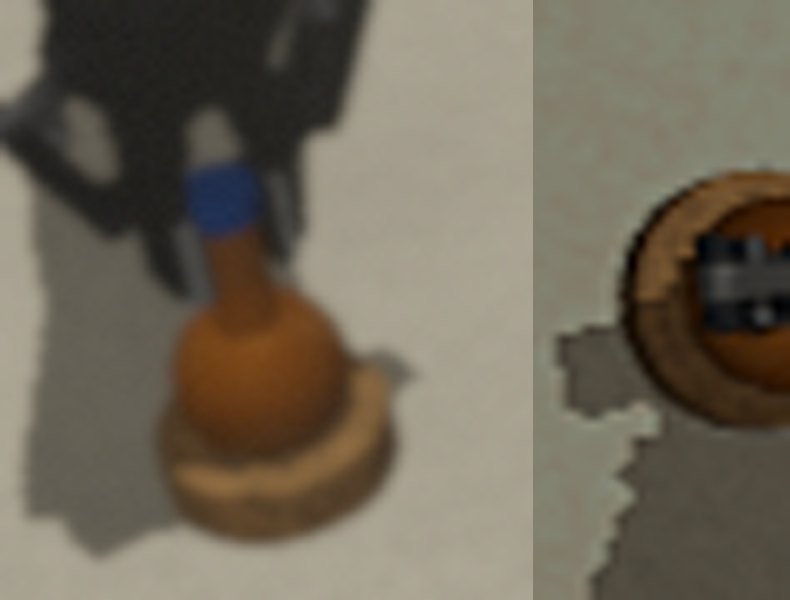

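The fingers straddle the neck with tips at scene (158,249) and (173,245). The upper part of the pads overlaps the stopper bottom at crop y of about 235, which explains the 25 mm opening. I'll regrip about 10 mm lower, just above the bulb.

```bash
python3 -m handwheel '[{"xyz":[0,0,0],"turn":0,"gripper":34},{"xyz":[0,0,0],"turn":0,"gripper":34},{"xyz":[0,0,5],"turn":0,"gripper":34},{"xyz":[0,0,9],"turn":0,"gripper":34},{"xyz":[0,0,9],"turn":0,"gripper":34}]' 60
python3 -m handwheel '[{"xyz":[0,0,0],"turn":0,"gripper":16},{"xyz":[0,0,0],"turn":0,"gripper":16},{"xyz":[0,0,0],"turn":0,"gripper":16},{"xyz":[0,0,0],"turn":0,"gripper":16},{"xyz":[0,0,0],"turn":0,"gripper":16}]' 60
```

```text
clock: 22.35
tcp_pos: [0.5204, -0.2747, 0.041]
tcp_rot: [-3.14, 0.002, 0.1]
contact_force: [-0.2, 0.1, 0.2]
opening: 0.0337
grasp_force: 0.0
clock: 22.85
tcp_pos: [0.5213, -0.2751, 0.0422]
tcp_rot: [-3.142, -0.0, 0.1]
contact_force: [-0.5, 0.8, -1.8]
opening: 0.0217
grasp_force: 63.3
```

```bash
python3 -m handwheel '[{"xyz":[0,0,-15],"turn":0,"gripper":16},{"xyz":[0,0,-40],"turn":0,"gripper":16},{"xyz":[0,0,-70],"turn":0,"gripper":16},{"xyz":[0,0,-100],"turn":0,"gripper":16},{"xyz":[0,0,-125],"turn":0,"gripper":16},{"xyz":[0,0,-135],"turn":0,"gripper":16},{"xyz":[0,0,-135],"turn":0,"gripper":16}]' | grep -E "pos|rot|cont|clock|open|gras"
python3 -m handwheel '[{"xyz":[6,-35,0],"turn":0,"gripper":16},{"xyz":[12,-70,0],"turn":0,"gripper":16},{"xyz":[18,-105,0],"turn":0,"gripper":16},{"xyz":[24,-140,0],"turn":0,"gripper":16},{"xyz":[30,-175,0],"turn":0,"gripper":16},{"xyz":[36,-210,0],"turn":0,"gripper":16},{"xyz":[42,-245,0],"turn":0,"gripper":16},{"xyz":[45,-261.5,0],"turn":0,"gripper":16},{"xyz":[45,-261.5,0],"turn":0,"gripper":16},{"xyz":[45,-261.5,0],"turn":0,"gripper":16}]' | grep -E "pos|rot|cont|clock|open|gras"
python3 - <<'E'
from h import *
p=sense()["tcp_pos"];print(tool([.5403,-.0104,.1346]))
for n in("scene","top"):
    s=get_image(n)
    m=mask(s,(100,120,40),(125,255,255),(235,100,300,190) if n=="scene" else (315,190,375,270));h=hull(m);print(n,h.min(0),h.max(0))
    print([proj(s,[p[0],p[1],p[2]-.0268+z]).round(1).tolist() for z in(0,.03,.1,.112)],proj(s,[.5403,-.0104,.123]))
    if n=="scene":
        H=cv2.cvtColor(s["frame"],cv2.COLOR_BGR2HSV);m=cv2.inRange(H,(4,110,30),(22,255,255));
        for r in range(120,205,4):
            c=np.flatnonzero(m[r,240:295])+240
            if len(c):print(r,c.min(),c.max(),end="; ")
E
```

```text
clock: 23.55
tcp_pos: [0.5224, -0.2757, 0.1786]
tcp_rot: [3.14, -0.003, 0.1]
contact_force: [0.1, 0.3, -2.1]
opening: 0.022
grasp_force: 63.4
clock: 24.55
tcp_pos: [0.539, -0.0105, 0.1757]
tcp_rot: [3.141, 0.003, 0.101]
contact_force: [-0.3, -0.8, -1.5]
opening: 0.0224
grasp_force: 63.8
[ 1.5  0.  41.1]Traceback (most recent call last):
  File "<stdin>", line 5, in <module>
  File "h.py", line 15, in mask
    n,l,s,c=cv2.connectedComponentsWithStats(m); i=1+s[1:,4].argmax()
                                                     ~~~~~~~~~~~~~~^^
ValueError: attempt to get argmax of an empty sequence
```

Run:
```python
from h import *
S=sense();p=S["tcp_pos"];print(tool([.5403,-.0104,.1402]),S["clock"])
s=get_image("scene")
print([proj(s,[p[0],p[1],p[2]-.0268+z]).round(1).tolist() for z in(0,.03,.1,.112)],proj(s,[[.5403,-.0104,.123],[.5403,-.0104,.083]]).round(1).tolist())
H=cv2.cvtColor(s["frame"],cv2.COLOR_BGR2HSV);m=cv2.inRange(H,(4,110,25),(22,255,255))
for r in range(120,220,4):
    c=np.flatnonzero(m[r,235:300])+235
    if len(c):print(r,c.min(),c.max(),(c.min()+c.max())/2,end="; ")
```

```text
[ 1.3 -0.5 35.8] 24.6
[[[265.8, 183.9]], [[264.9, 173.4]], [[262.8, 147.4]], [[262.5, 142.7]]] [[267.0, 193.0], [268.0, 206.3]]
152 263 267 265.0; 156 263 267 265.0; 160 264 267 265.5; 164 263 271 267.0; 168 255 274 264.5; 172 254 275 264.5; 176 255 275 265.0; 180 257 273 265.0; 184 263 267 265.0; 192 258 277 267.5; 196 257 277 267.0; 200 256 277 266.5; 204 256 277 266.5; 208 257 278 267.5; 212 260 274 267.0;
```

```bash
python3 -m handwheel '[{"xyz":[1,0,8],"turn":0,"gripper":16},{"xyz":[1,0,16],"turn":0,"gripper":16},{"xyz":[1,0,22],"turn":0,"gripper":16},{"xyz":[1,0,27],"turn":0,"gripper":16},{"xyz":[1,0,30],"turn":0,"gripper":16},{"xyz":[1,0,30],"turn":0,"gripper":16}]' | grep -E "pos|rot|cont|clock|open|gras"
python3 -m handwheel '[{"xyz":[0,0,1],"turn":0,"gripper":16},{"xyz":[0,0,2],"turn":0,"gripper":16},{"xyz":[0,0,3],"turn":0,"gripper":16},{"xyz":[0,0,4],"turn":0,"gripper":16},{"xyz":[0,0,5],"turn":0,"gripper":16},{"xyz":[0,0,6],"turn":0,"gripper":16},{"xyz":[0,0,6],"turn":0,"gripper":16}]' | grep -E "pos|rot|cont|clock|open|gras"
```

```text
clock: 25.25
tcp_pos: [0.5405, -0.0104, 0.1466]
tcp_rot: [-3.141, 0.001, 0.1]
contact_force: [0.2, -0.3, -2.0]
opening: 0.022
grasp_force: 63.8
clock: 25.95
tcp_pos: [0.5408, -0.0104, 0.141]
tcp_rot: [-3.142, 0.0, 0.1]
contact_force: [0.7, -0.7, -1.6]
opening: 0.0218
grasp_force: 63.8
```

```bash
python3 -m handwheel '[{"xyz":[0,0,1],"turn":0,"gripper":16},{"xyz":[0,0,2],"turn":0,"gripper":16},{"xyz":[0,0,3],"turn":0,"gripper":16},{"xyz":[0,0,4],"turn":0,"gripper":16},{"xyz":[0,0,4],"turn":0,"gripper":16}]' | grep -E "pos|rot|cont|clock|open|gras"
python3 -m handwheel '[{"xyz":[0,0,1],"turn":0,"gripper":16},{"xyz":[0,0,2],"turn":0,"gripper":16},{"xyz":[0,0,3],"turn":0,"gripper":16},{"xyz":[0,0,4],"turn":0,"gripper":16},{"xyz":[0,0,4],"turn":0,"gripper":16}]' | grep -E "pos|rot|cont|clock|open|gras"
```

```text
clock: 26.45
tcp_pos: [0.5412, -0.0103, 0.1376]
tcp_rot: [3.142, -0.001, 0.1]
contact_force: [-0.8, 0.4, 4.1]
opening: 0.022
grasp_force: 62.9
clock: 26.95
tcp_pos: [0.5411, -0.0104, 0.1333]
tcp_rot: [3.142, -0.0, 0.1]
contact_force: [-1.1, -0.3, 6.5]
opening: 0.0216
grasp_force: 62.9
```

```bash
python3 -m handwheel '[{"xyz":[0,0,1],"turn":0,"gripper":16},{"xyz":[0,0,2],"turn":0,"gripper":16},{"xyz":[0,0,3],"turn":0,"gripper":16},{"xyz":[0,0,4],"turn":0,"gripper":16},{"xyz":[0,0,5],"turn":0,"gripper":16},{"xyz":[0,0,6],"turn":0,"gripper":16},{"xyz":[0,0,6],"turn":0,"gripper":16}]' | grep -E "pos|rot|cont|clock|open|gras"
python3 -m handwheel '[{"xyz":[0,0,1],"turn":0,"gripper":16},{"xyz":[0,0,2],"turn":0,"gripper":16},{"xyz":[0,0,3],"turn":0,"gripper":16},{"xyz":[0,0,3],"turn":0,"gripper":16},{"xyz":[0,0,3],"turn":0,"gripper":16},{"xyz":[0,0,3],"turn":0,"gripper":16}]' | grep -E "pos|rot|cont|clock|open|gras"
python3 - <<'E'
from h import *
s=get_image("scene");p=sense()["tcp_pos"]
H=cv2.cvtColor(s["frame"],cv2.COLOR_BGR2HSV);m=cv2.inRange(H,(4,110,25),(22,255,255))
for r in range(150,226,3):
    c=np.flatnonzero(m[r,235:300])+235
    if len(c):print(r,c.min(),c.max(),end="; ")
b=mask(s,(100,110,20),(125,255,255),(235,195,310,250));h=hull(b)
print("\nblue low",h[h[:,1].argmax()],h[h[:,0].argmax()])
M=R.from_euler("z",5.7,degrees=True).as_matrix()
for d in(0,.011,.015,.018):
    print(d,proj(s,np.array([.5403,-.0104,.065-d])+M@[.056,-.031,0]).round(1),"ring rim",proj(s,[.5403,-.0104,.123-d]).round(1))
E
```

```text
clock: 27.65
tcp_pos: [0.5413, -0.0104, 0.1277]
tcp_rot: [3.141, -0.001, 0.1]
contact_force: [-2.2, -0.5, 8.0]
opening: 0.0219
grasp_force: 62.5
clock: 28.25
tcp_pos: [0.5415, -0.0104, 0.1251]
tcp_rot: [3.141, -0.002, 0.1]
contact_force: [-1.9, 0.7, 9.2]
opening: 0.0218
grasp_force: 62.4
171 266 269; 174 266 269; 177 266 269; 180 266 270; 183 260 274; 186 258 276; 189 257 277; 192 257 277; 195 257 276; 198 258 277; 201 258 277; 204 257 277; 207 257 278; 210 257 279; 213 258 278; 216 260 275; Traceback (most recent call last):
  File "<stdin>", line 7, in <module>
  File "h.py", line 15, in mask
    n,l,s,c=cv2.connectedComponentsWithStats(m); i=1+s[1:,4].argmax()
                                                     ~~~~~~~~~~~~~~^^
ValueError: attempt to get argmax of an empty sequence
```

```bash
python3 -c "
from cell import *
print(sense()['contact_force'],abs(sense()['joint_vel']).max());print(sign_off())"
```

```text
[-1.34668201  0.77597593  9.68086697] 0.0015941706328054428
the job is handed in; nothing more can be done
None
```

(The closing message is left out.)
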